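# Free a water-filter cartridge with its cam lever, drip it, and lay it down

## Task

Swing the lever of the countertop water filter into the notch marked by the steel stud so that its cam clears the cartridge, and leave it there. Lift the cartridge out, stand it upright on the middle of the slotted steel drip plate and let go of it for at least two seconds to drip; then take it again and lay it gently on its side inside the wooden tray, without letting it drop or topple. Leave the other kitchen things where they are.

Things in the scene. Friction and masses are not known exactly. Their poses are not given: they have to be found in the camera images.
- unit: Water filter fixed to the counter: cream block 160 (x) x 270 (y) x 70 tall. Origin: centre of its underside; z up. The cartridge's round well opens in its top at local (0, +55) mm, the lever's pivot is at local (0, -20) mm. Two steel pipe stubs leave its +x side.
- lever_pivot (a point): Point on the lever's vertical axis at the block's top face, 70 above the counter. Cam and arm are 8 to 14 above the block. The round steel cam (radius 55) overlaps the rim of the cartridge's flange and locks it down; only with the lever in the marked notch does the cam's bite face the cartridge and free it.
- lever (a joint): Lever angle, rad, counter-clockwise from above, range -0.03 to 1.78. In the filter's frame the arm points (joint - 0.9 - pi/2) from x, so to -y at 0.9. Starts between 0 and 0.45 (arm slanting to -x), loose. Marked notch at 0.9, unmarked one at 1.7, each between two ridges; a spring pawl clicks over a ridge 0.1 to 0.2 rad before (3 to 8 N at the knob) and centres the lever within 0.02 rad.
- lever_knob (a point): Top centre of the lever's upright black knob: cylinder 22 across, 36 tall, 88 from the pivot (a lifted cartridge must clear it); its top is 50 above the block (120 above the counter), its foot and the arm's top 14 above the block. Moves with the lever.
- marked_notch (a point): Where the knob's axis stands when the lever is in the marked notch, at the block's top face; a steel stud (dome 14 across, 7 high) stands on the block 19 farther out from the pivot.
- cartridge: White, about 0.22 kg, 106 long: round body 46 across from its foot (origin: foot's centre; z along its axis) to 60, eight-sided flange 60 across from 60 to 66, flat grip bar from 66 to 106, 44 long (local x), 14 thick (local y). Seated, its foot is 10 above the counter; 2 play all round in the well. Lift 70 straight up. Stands stably; lying, it does not roll, axis within 0.15 rad of level.
- cartridge_mid (a point): Point on the cartridge's axis 50 from its foot.
- cartridge_bar (a point): Top centre of the cartridge's grip bar, 106 from its foot.
- drip_plate: Fixed square steel plate 120 x 120, 12 thick, with dark slots, lying on the counter. Origin: centre of its underside. Stand the cartridge within 40 of its centre.
- tray: Fixed shallow wooden tray 200 (x) x 160 (y) outside, walls 6 thick and 26 high, floor 6 thick. Origin: centre of its underside. The cartridge fits lying along either side.
- shaker: Bystander: plain steel salt shaker, 38 across, 74 tall; loose, origin at its underside. Do not move.
- spoon: Bystander: steel spoon lying flat, 170 long; loose, origin at its underside. Do not move.
- mug: Bystander: white mug, 80 across, 95 tall; loose, origin at its underside. Do not move.
- tumbler: Bystander: glass tumbler, 68 across, 100 tall; loose, origin at its underside. Do not move.
- jar: Bystander: amber glass jar, 64 across, 100 tall; loose, origin at its underside. Do not move.
- bowl: Bystander: blue bowl, 130 across, 50 tall; loose, origin at its underside. Do not move.
- spatula: Bystander: wooden-handled spatula lying flat, 240 long, low; loose, origin at its underside. Do not move.

How it is judged:
On the way, in this order (a step that is already met when the one before it is completed fails the run):
1. the lever rests in the marked notch (within 0.08 rad) with the cartridge still seated (value of joint lever between 0.82 and 0.98 rad and velocity of joint lever between -0.05 and 0.05 rad/s and distance of cartridge from where it was at the start of the episode below 0.012 m), for 0.3 s.
2. the cartridge stands upright, untouched by the robot, on the drip plate (foot within 40 mm of its centre) for 1.5 s (horizontal distance between cartridge and drip_plate below 0.04 m and z of cartridge in the frame of drip_plate below 0.02 m and angle between cartridge's own z axis and vertical below 0.1 rad and contact force between cartridge and the fingers below 0.05 N and linear speed of cartridge below 0.02 m/s), for 1.5 s.
At the end, for the whole second after the job is handed in: The lever is within 0.08 rad of the marked notch; the cartridge lies on its side (axis within 0.3 rad of level) on the tray's floor, its middle within 70 mm (tray x) and 50 mm (tray y) of the tray's centre and lower than 55 mm above the tray's underside, at rest and released (value of joint lever between 0.82 and 0.98 rad and angle between cartridge's own z axis and vertical between 1.27 and 1.87 rad and x of cartridge_mid in the frame of tray between -0.07 and 0.07 m and y of cartridge_mid in the frame of tray between -0.05 and 0.05 m and z of cartridge_mid in the frame of tray below 0.055 m and linear speed of cartridge below 0.02 m/s and angular speed of cartridge below 0.2 rad/s); the robot touches nothing.
It fails at once if the cartridge drops or topples (turns faster than 8 rad/s or moves faster than 1.2 m/s) (angular speed of cartridge above 8 rad/s or linear speed of cartridge above 1.2 m/s).
It fails at once if a bystander is moved more than 30 mm (distance of any of shaker, spoon, mug, tumbler, jar, bowl, spatula from where it was at the start of the episode above 0.03 m).
It also fails if it takes over 67 s, if anything falls off the work surface, if the arm or the gripper's body presses on something with over 40 N, if the wrist force passes 120 N, or if a joint passes its speed limit or range.

## Robot

A 7-joint arm with a two-finger parallel gripper is mounted at the origin on the work surface. World frame = base frame: x ahead of the robot, y to its left, z up, the work surface at z = 0. Lengths are in m, angles in rad, forces in N, time in s.
With the tool pointing down it reaches from about 0.425 to 0.95 m from the base axis. Payload 4.7 kg.
Tool frame: the origin (TCP) lies between the finger pads; the fingertips stand 25 mm ahead of it and the grasp point (between the pads) lies 6 mm ahead of it; z points along the fingers, y is the line along which they close (so a half turn about z gives the same grasp; the last joint's range is limited). The gripper opens to 85 mm and grips with 20 to 120 N. Pads are 22 mm wide; open, the fingers measure 114 mm over their backs; the gripper's body (76 mm by 85 mm) begins 54 mm behind the grasp point. The pads swing forward as they close: fully open they stand 13 mm farther back than shut.
Start: joints at [1.293, 0.469, -0.049, 1.532, 0.024, 1.141, -0.082], TCP at [0.166, -0.654, 0.256] pointing down, gripper open.
Joint ranges: [-2.59, 2.59], [-0.33, 1.99], [-1.39, 1.29], [0.1, 2.45], [-1.04, 4.18], [0.21, 1.99], [-2.66, 2.66]. Speed limits (rad/s): [2.57, 2.57, 3.14, 3.14, 3.14, 3.14, 3.14].

## Interface

Orientations are given as a 3x3 rotation matrix whose columns are the frame's x, y, z axes.
In Python, from rig import * gives the robot as it stands. Calls block until the motion is done:
- movep(position, orientation): joint-space move of the TCP to a pose.
- move_l(position, attitude=None, feed=0.15, until_force=None): straight line of the TCP; attitude=None keeps the orientation; feed is the mean speed in m/s. With until_force (N) it stops when the force on the tool has changed by that much, and returns True; else False.
- move_joints(angles): joint-space move.
- command_gripper(opening, newtons=None): finger opening in m; newtons is the grip in N (None keeps the last); returns when the fingers have stopped.
- sleep(seconds).
- inverse_kinematics(position, orientation): joint angles nearest the present ones, or None.
- sense(): the state.
- camera(name): name is "side" or "top"; returns (picture, depth): 480x640x3 uint8, red, green, blue; 480x640 float32, m along the optical axis (not along the pixel's ray), 0 where there is no reading.
- camera_params(name): a dict with "K" (3x3 intrinsics, pixels), "position" and "rotation" of the camera in the world. Camera axes: x right, y down, z forward; pixel columns grow to the right and rows downward; lengths in m; the calibration is good to about 2 mm. A picture is of the moment at which its call begins. camera_params takes no time and is no camera call.
A pose or a line that the arm cannot do raises Unreachable and nothing moves.
- finish_job(): hands the job in; it is judged then, once.
The state is a dict: "time_s": time; "joint_pos": joint angles; "qd": joint speeds; "joint_efforts": joint torques, N m; "position": TCP position; "tcp_rot": TCP orientation; "wrist_force": force on the tool from outside, world axes, zero at the start; "ft_torque": the same for the moment, N m; "finger_gap": finger opening in m; "gripper_force": force on a finger pad.
Only numpy, scipy, OpenCV 4.12 (cv2) and the standard library are available. Lean on these libraries where they do the work, as an engineer would, in place of code of your own. Each camera call takes 0.05 s, during which the arm holds its last target. There are 200 camera calls.

## Working session

There is one attempt and no reset: what is moved stays moved. The work goes in short steps, each a Python script; the robot and the scene stay as the last script left them, time stands still between calls to the robot, and variables do not carry over. Pictures are saved under pics/ and viewed, at most 10 in all, crops included, and the job is handed in when it is done.

```bash
mkdir -p pics
python3 - <<'E'
from rig import *
import cv2,numpy as np
for n in("top","side"):
    p,d=camera(n); cv2.imwrite(f"pics/{n}0.png",cv2.cvtColor(p,cv2.COLOR_RGB2BGR)); np.save(f"pics/{n}0.npy",d)
    c=camera_params(n); print(n,c, (d==0).mean())
s=sense();print(s["time_s"],s["tcp_rot"])
E
```

```text
top {'K': array([[448.31792717,   0.        , 319.3580118 ],
       [  0.        , 448.31792717, 237.51307493],
       [  0.        ,   0.        ,   1.        ]]), 'position': array([0.38118454, 0.11167868, 1.3776233 ]), 'rotation': array([[-0.01872423, -0.98743017,  0.15694289],
       [-0.99969638,  0.01597503, -0.01876047],
       [ 0.01601749, -0.15724652, -0.98742948]])} 0.003912760416666667
side {'K': array([[500.20514275,   0.        , 320.20565264],
       [  0.        , 500.20514275, 243.57645232],
       [  0.        ,   0.        ,   1.        ]]), 'position': array([0.28454642, 0.82029177, 0.89124395]), 'rotation': array([[-9.31272536e-01, -2.56727354e-01,  2.58500540e-01],
       [-3.64323020e-01,  6.57111246e-01, -6.59904196e-01],
       [-4.48153896e-04, -7.08728352e-01, -7.05481341e-01]])} 0.0040885416666666665
0.1 [[ 9.69198819e-01  2.46279098e-01 -5.05892639e-04]
 [ 2.46279611e-01 -9.69197245e-01  1.74745685e-03]
 [-5.99476556e-05 -1.81822415e-03 -9.99998345e-01]]
```

View pics/top0.png

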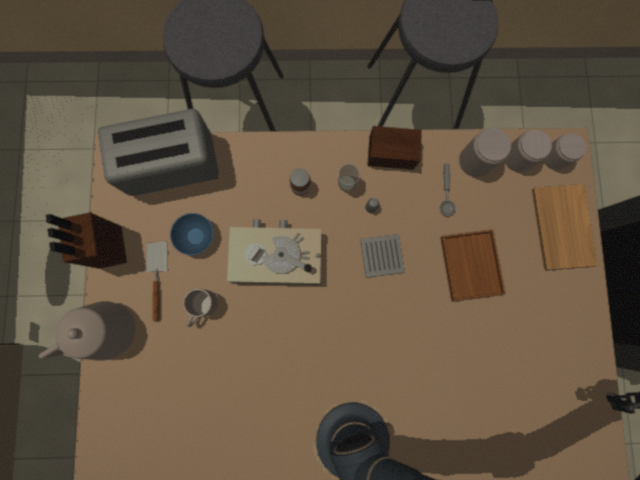

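View pics/side0.png

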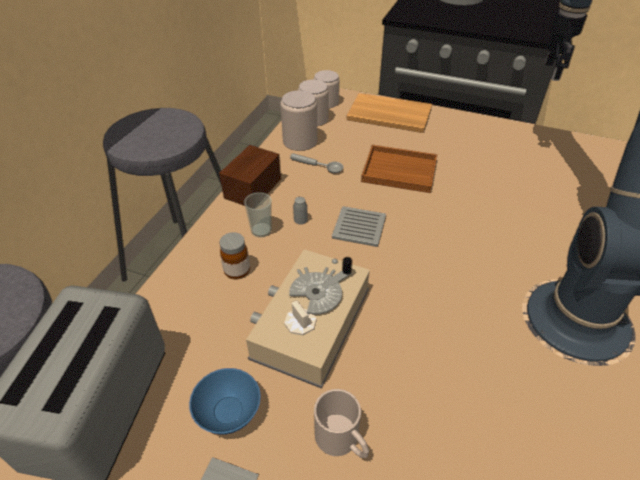

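The top view shows the filter block at about (275,256), with the cartridge bar at (256,254), the pivot at (282,255), the knob at (308,268) and the stud at (318,255). The drip plate is at (382,256), the tray at (473,265) and the shaker at (373,205). The side view shows the same layout, with the knob at (347,265) and the bar at (300,315).

```bash
cat > h.py <<'E'
import numpy as np,cv2
from rig import *
def cloud(n,d):
    c=camera_params(n);K=c["K"];v,u=np.mgrid[:480,:640]
    r=np.stack([(u-K[0,2])/K[0,0],(v-K[1,2])/K[1,1],np.ones_like(u,float)],-1)*d[...,None]
    return r@c["rotation"].T+c["position"]
def ray(n,uv):
    c=camera_params(n);return c["position"],c["rotation"]@np.linalg.solve(c["K"],[*uv,1])
def atz(n,uv,z):
    p,r=ray(n,uv);return p+r*(z-p[2])/r[2]
def tri(a,b):
    p,r=ray("top",a);q,s=ray("side",b);k=np.linalg.lstsq(np.c_[r,-s],q-p,rcond=None)[0]
    A=p+k[0]*r;B=q+k[1]*s;return (A+B)/2,np.linalg.norm(A-B)
E
python3 - <<'E'
from h import *
for n,boxes in(("top",dict(unit=(228,225,325,290,.06,.076),plate=(355,230,410,280,.007,.02),tray=(435,225,510,305,.016,.035),knob=(300,258,318,278,.1,.13),bar=(240,240,270,270,.1,.13),shaker=(362,195,384,216,.05,.09))),("side",dict(unit=(240,245,375,382,.06,.076),plate=(325,200,392,250,.007,.02),tray=(355,140,445,195,.016,.035),knob=(335,252,360,280,.1,.13),bar=(285,298,318,335,.1,.13),shaker=(288,192,312,226,.05,.09))):
    d=np.load(f"pics/{n}0.npy");P=cloud(n,d)
    for k,(a,b,c,e,z0,z1) in boxes.items():
        Q=P[b:e,a:c].reshape(-1,3);Q=Q[(Q[:,2]>z0)&(Q[:,2]<z1)]
        if len(Q)<4: print(n,k,len(Q));continue
        r=cv2.minAreaRect((Q[:,:2]*1000).astype(np.float32));print(n,k,len(Q),np.round(r[0],1),np.round(r[1],1),round(r[2],1),"zmed",np.median(Q[:,2]).round(4),"z95",np.percentile(Q[:,2],95).round(4),"mean",Q.mean(0).round(4))
    im=cv2.imread(f"pics/{n}0.png")
    a,b,c,e=(222,218,342,298) if n=="top" else (240,240,380,385)
    s=6 if n=="top" else 4
    cv2.imwrite(f"pics/{n}z.png",cv2.convertScaleAbs(cv2.resize(im[b:e,a:c],None,fx=s,fy=s,interpolation=cv2.INTER_CUBIC),alpha=1.2))
E
```

```text
File "<stdin>", line 2
    for n,boxes in(("top",dict(unit=(228,225,325,290,.06,.076),plate=(355,230,410,280,.007,.02),tray=(435,225,510,305,.016,.035),knob=(300,258,318,278,.1,.13),bar=(240,240,270,270,.1,.13),shaker=(362,195,384,216,.05,.09))),("side",dict(unit=(240,245,375,382,.06,.076),plate=(325,200,392,250,.007,.02),tray=(355,140,445,195,.016,.035),knob=(335,252,360,280,.1,.13),bar=(285,298,318,335,.1,.13),shaker=(288,192,312,226,.05,.09))):
                                                                                                                                                                                                                                                                                                                                                                                                                                           ^
SyntaxError: invalid syntax
```

Run:
```python
from h import *
T=dict(unit=(228,225,325,290,.06,.076),plate=(355,230,410,280,.007,.02),tray=(435,225,510,305,.016,.035),knob=(300,258,318,278,.1,.13),bar=(240,240,270,270,.1,.13),shaker=(362,195,384,216,.05,.09))
S=dict(unit=(240,245,375,382,.06,.076),plate=(325,200,392,250,.007,.02),tray=(355,140,445,195,.016,.035),knob=(335,252,360,280,.1,.13),bar=(285,298,318,335,.1,.13),shaker=(288,192,312,226,.05,.09))
for n,boxes in (("top",T),("side",S)):
    d=np.load(f"pics/{n}0.npy");P=cloud(n,d)
    for k,(a,b,c,e,z0,z1) in boxes.items():
        Q=P[b:e,a:c].reshape(-1,3);Q=Q[(Q[:,2]>z0)&(Q[:,2]<z1)]
        if len(Q)<4: print(n,k,len(Q));continue
        r=cv2.minAreaRect((Q[:,:2]*1000).astype(np.float32));print(n,k,len(Q),np.round(r[0],1),np.round(r[1],1),round(r[2],1),"zmed",np.median(Q[:,2]).round(4),"z95",np.percentile(Q[:,2],95).round(4),"mean",Q.mean(0).round(4))
    im=cv2.imread(f"pics/{n}0.png")
    a,b,c,e=(222,218,342,298) if n=="top" else (240,240,380,385)
    s=6 if n=="top" else 4
    cv2.imwrite(f"pics/{n}z.png",cv2.convertScaleAbs(cv2.resize(im[b:e,a:c],None,fx=s,fy=s,interpolation=cv2.INTER_CUBIC),alpha=1.2))
```

```text
top unit 3581 [541.  220.3] [270.2 160.8] 88.1 zmed 0.0708 z95 0.075 mean [0.5411 0.2255 0.0707]
top plate 1479 [ 544.3 -108.2] [159.7 157.3] 84.8 zmed 0.0127 z95 0.017 mean [ 0.54   -0.1058  0.0127]
top tray 591 [ 506.4 -381. ] [200.3 163.6] 6.3 zmed 0.0252 z95 0.0308 mean [ 0.5071 -0.3822  0.0248]
top knob 50 [496.8 122.7] [19.4 19.8] 0.6 zmed 0.1197 z95 0.1241 mean [0.4966 0.1227 0.1189]
top bar 87 [542.8 274.7] [15.  42.9] 53.5 zmed 0.1161 z95 0.1204 mean [0.542  0.2737 0.1154]
top shaker 111 [691.5 -75.1] [34.2 30.7] 46.7 zmed 0.0688 z95 0.0751 mean [ 0.6908 -0.0755  0.0663]
side unit 6176 [602.  217.2] [274.8 287.7] 88.3 zmed 0.0692 z95 0.0734 mean [0.5395 0.246  0.0692]
side plate 1479 [ 538.4 -106.4] [120.6 125. ] 6.0 zmed 0.0115 z95 0.0144 mean [ 0.5372 -0.1032  0.0115]
side tray 628 [ 504.9 -381.4] [200.3 172.7] 6.4 zmed 0.0233 z95 0.0279 mean [ 0.5041 -0.3748  0.0228]
side knob 113 [496.2 123.4] [21.  21.8] 17.9 zmed 0.1168 z95 0.1209 mean [0.495 0.126 0.114]
side bar 189 [542.1 274.6] [14.5 46.1] 53.2 zmed 0.1137 z95 0.1167 mean [0.5404 0.2776 0.112 ]
side shaker 141 [691.6 -73.2] [33.4 31.1] 21.3 zmed 0.0647 z95 0.0724 mean [ 0.6894 -0.0717  0.0631]
```

View pics/topz.png

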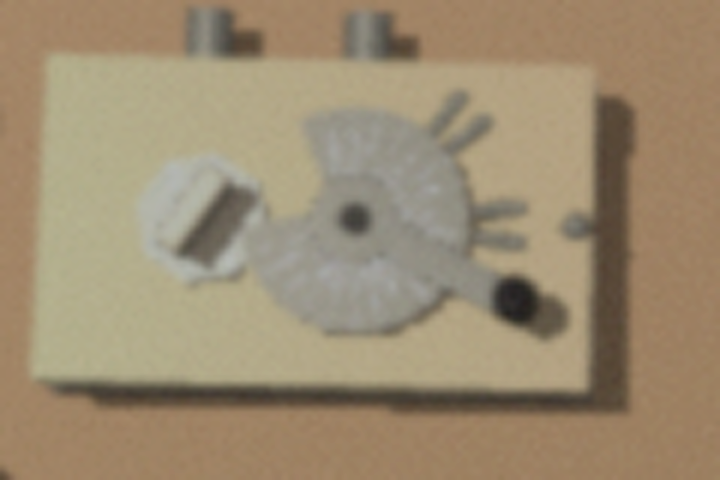

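View pics/sidez.png

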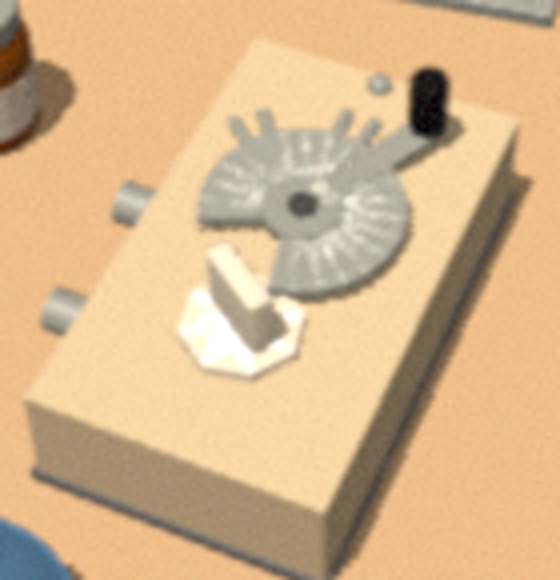

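The crops confirm the geometry. The lever is at about 0.42 rad, the cam overlaps the flange, and the bar's long axis runs at -36.5° in the world. The well predicted from the block pose (542.8, 275.3) matches the measured bar (542.5, 274.6), and the heights and sizes also agree. Next I swing the lever.

```bash
cat >> h.py <<'E'
def rot(phi,tilt=0):
    y=np.array([np.cos(phi),np.sin(phi),0]);z=np.array([0,0,-1.]);x=np.cross(y,z)
    from scipy.spatial.transform import Rotation as Rn
    return Rn.from_rotvec(y*tilt).as_matrix()@np.c_[x,y,z]
def tcp(g,R): return np.asarray(g)-.006*R[:,2]     # grasp point -> TCP
YAW=np.radians(-1.9);PIV=np.array([.5403,.2003]);
PLATE=np.array([.5384,-.1064]);TRAY=np.array([.5055,-.3812]);TYAW=np.radians(6.3);CART=np.array([.5425,.2747]);BAR=np.radians(53.35)
E
python3 - <<'E'
from h import *
def kp(q,z): 
    a=q-.9-np.pi/2+YAW; return np.r_[PIV+.088*np.array([np.cos(a),np.sin(a)]),z],rot(a+np.pi/2)
p,R=kp(.418,.22); command_gripper(.06,30); movep(p,R)
p,R=kp(.418,.116); move_l(p,R,feed=.12); command_gripper(.0,30); print(sense()["finger_gap"],sense()["wrist_force"])
for q in np.linspace(.418,.9,6)[1:]:
    p,R=kp(q,.116); move_l(p,R,feed=.06); print(q.round(2),sense()["wrist_force"].round(1))
command_gripper(.05); p,R=kp(.9,.22); move_l(p,R,feed=.15)
sleep(.3)
movep([CART[0],CART[1],.22],rot(BAR))
print(sense()["time_s"])
P,d=camera("side");cv2.imwrite("pics/s1.png",cv2.cvtColor(P,cv2.COLOR_RGB2BGR))
Q=cloud("side",d)[245:290,300:365].reshape(-1,3);Q=Q[(Q[:,2]>.1)&(Q[:,2]<.13)];print(len(Q),cv2.minAreaRect((Q[:,:2]*1000).astype(np.float32)))
# IK scan
out=[]
for tp in np.radians([-60,-50,-45,-40,-30,30,40,45,50,60]):
  for phi in np.radians(range(-180,180,15)):
    R=rot(phi,tp);
    ok=all(inverse_kinematics(tcp([*PLATE,z],R),R) is not None for z in(.106,.2))
    if ok: out.append((round(np.degrees(tp)),round(np.degrees(phi))))
print("plate",out)
out=[]
for tp in np.radians([-60,-50,-45,-40,-30,30,40,45,50,60]):
  for k in range(4):
    phi=TYAW+k*np.pi/2;R=rot(phi,tp)
    a=np.array([np.sin(phi),-np.cos(phi)])*np.sign(tp)
    for s in(0,):
      if all(inverse_kinematics(tcp([*(TRAY+.0*a),z],R),R) is not None for z in(.04,.15)): out.append((round(np.degrees(tp)),k*90))
print("tray",out)
E
```

```text
0.02137415126175687 [-0.10792644 -1.35741867  5.44719587]
0.51 [-0.7 -1.6  4.4]
0.61 [-0.1 -1.6  4.8]
0.71 [-6.   1.   9.4]
0.8 [-0.1  1.8  6. ]
0.9 [-4.5  1.1  7.7]
8.5667
105 ((535.0579833984375, 113.10475158691406), (19.91607666015625, 22.578519821166992), 62.82346725463867)
plate [(-60, -180), (-60, -165), (-60, -150), (-60, -135), (-60, -120), (-60, -75), (-60, -60), (-60, -45), (-60, -30), (-60, -15), (-60, 0), (-60, 15), (-60, 30), (-60, 45), (-60, 105), (-60, 135), (-60, 150), (-60, 165), (-50, -180), (-50, -165), (-50, -150), (-50, -135), (-50, -120), (-50, -105), (-50, -90), (-50, -75), (-50, -60), (-50, -45), (-50, -30), (-50, -15), (-50, 0), (-50, 15), (-50, 30), (-50, 45), (-50, 60), (-50, 90), (-50, 105), (-50, 135), (-50, 150), (-50, 165), (-45, -180), (-45, -165), (-45, -150), (-45, -135), (-45, -120), (-45, -105), (-45, -90), (-45, -75), (-45, -60), (-45, -45), (-45, -30), (-45, -15), (-45, 0), (-45, 15), (-45, 30), (-45, 45), (-45, 60), (-45, 75), (-45, 90), (-45, 150), (-45, 165), (-40, -180), (-40, -165), (-40, -150), (-40, -135), (-40, -120), (-40, -105), (-40, -
[... 1271 characters left out ...]
, 30), (50, 45), (50, 60), (50, 75), (50, 90), (50, 105), (50, 120), (50, 135), (50, 150), (50, 165), (60, -180), (60, -165), (60, -150), (60, -135), (60, -45), (60, -30), (60, -15), (60, 0), (60, 15), (60, 30), (60, 45), (60, 60), (60, 105), (60, 120), (60, 135), (60, 150), (60, 165)]
tray [(-60, 0), (-60, 180), (-60, 270), (-50, 0), (-50, 90), (-50, 180), (-50, 270), (-45, 0), (-45, 90), (-45, 180), (-45, 270), (-40, 0), (-40, 90), (-40, 180), (-40, 270), (-30, 0), (-30, 90), (-30, 180), (-30, 270), (30, 0), (30, 90), (30, 180), (30, 270), (40, 0), (40, 90), (40, 180), (40, 270), (45, 0), (45, 90), (45, 180), (45, 270), (50, 0), (50, 90), (50, 180), (50, 270), (60, 0), (60, 90), (60, 180)]
```

```bash
cat > scan.py <<'E'
from h import *
r=np.radians;IK=lambda g,R:inverse_kinematics(tcp(g,R),R)
lo=np.array([-2.59,-.33,-1.39,.1,-1.04,.21,-2.66]);hi=np.array([2.59,1.99,1.29,2.45,4.18,1.99,2.66])
res=[]
for sg in(1,-1):
 for lay in(30,40,45):
  for off in range(-180,180,15):
   for k in range(4):
    pp,pt=r(off),TYAW+k*np.pi/2
    Rd=rot(pp);Rp=rot(pp,sg*r(lay-83.5));Rt=rot(pt,sg*r(lay))
    ax=-np.sign(sg)*rot(pt)[:2,0]; g=TRAY+.044*ax
    qs=[IK([*PLATE,.106],Rp),IK([*PLATE,.22],Rp),IK([*g,.16],Rt),IK([*g,.04],Rt)]
    if any(q is None for q in qs):continue
    Q=np.array(qs);m=min((Q-lo).min(),(hi-Q).min());res.append((np.abs(np.diff(Q,axis=0)).max(),round(m,2),sg,lay,off,k))
res=[x for x in res if x[1]>.08];res.sort();print(*res[:14],sep="\n")
E
python3 scan.py; python3 -c "
import cv2;i=cv2.imread('pics/s1.png');cv2.imwrite('pics/s1z.png',cv2.resize(i[235:385,230:390],None,fx=3.5,fy=3.5))"
```

```text
(np.float64(0.9670545206364671), np.float64(0.21), 1, 45, 30, 0)
(np.float64(1.0419387239390019), np.float64(0.15), 1, 45, 45, 0)
(np.float64(1.0531706278037052), np.float64(0.22), 1, 40, 30, 0)
(np.float64(1.0741623551762833), np.float64(0.2), -1, 30, 45, 0)
(np.float64(1.1015592845168878), np.float64(0.15), 1, 40, 45, 0)
(np.float64(1.1115575888200229), np.float64(0.13), -1, 30, 30, 0)
(np.float64(1.1133397481283096), np.float64(0.09), 1, 45, 60, 0)
(np.float64(1.129956435652638), np.float64(0.21), 1, 45, 15, 0)
(np.float64(1.1645584472245796), np.float64(0.18), -1, 40, 45, 0)
(np.float64(1.1876728855839724), np.float64(0.12), -1, 40, 30, 0)
(np.float64(1.1934512422989338), np.float64(0.22), 1, 40, 15, 0)
(np.float64(1.197756234015726), np.float64(0.21), -1, 30, -165, 1)
(np.float64(1.1977693874148774), np.float64(0.2), 1, 30, 30, 0)
(np.float64(1.2055107072821478), np.float64(0.09), 1, 30, 45, 0)
```

View pics/s1z.png

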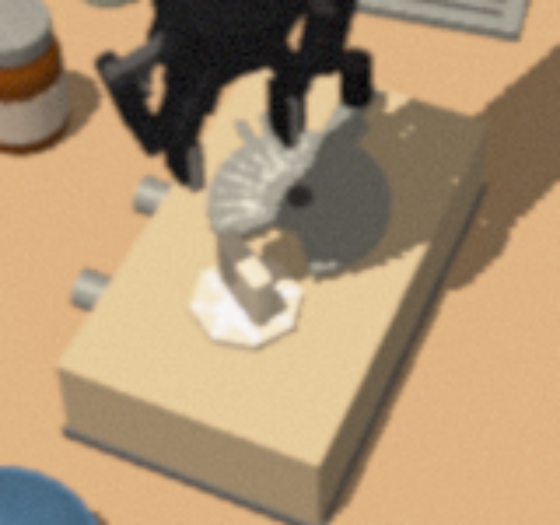

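The lever is in the marked notch and the cam's bite faces the cartridge, at crop (270,240). Next I lift the cartridge and stand it on the plate.

Run:
```python
from h import *
R=rot(BAR)
command_gripper(.036,40); print("down",move_l([*CART,.111],R,feed=.1,until_force=12))
command_gripper(0,40); print("gap",sense()["finger_gap"],sense()["position"])
f0=sense()["wrist_force"]
print("lift blocked",move_l([*CART,.19],R,feed=.06,until_force=15), sense()["wrist_force"]-f0)
```

```text
down False
gap 0.01312792019706317 [0.54267827 0.27487275 0.11168943]
lift blocked False [ 1.65013234 -0.22751947 -5.5960447 ]
```

Run:
```python
from h import *
R=rot(np.radians(30))
move_l([*CART,.29],rot(BAR),feed=.15)
move_l([*PLATE,.29],R,feed=.2)
move_l([*PLATE,.13],R,feed=.12)
print("touch",move_l([*PLATE,.108],R,feed=.03,until_force=4),sense()["position"])
command_gripper(.04); move_l([*PLATE,.2],R,feed=.12)
Rp=rot(np.radians(30),np.radians(45-83.5))
movep(tcp([*PLATE,.106],Rp)-.13*Rp[:,2],Rp)
print(sense()["time_s"],sense()["wrist_force"])
P,d=camera("side");cv2.imwrite("pics/s2.png",cv2.cvtColor(P,cv2.COLOR_RGB2BGR)[100:330,220:470])
P2,d2=camera("top")
for n,D,(a,b,c,e) in(("side",d,(330,150,400,250)),("top",d2,(355,225,410,285))):
  Q=cloud(n,D)[b:e,a:c].reshape(-1,3);Q=Q[(Q[:,2]>.09)&(Q[:,2]<.124)]
  if len(Q)>8: print(n,len(Q),cv2.minAreaRect((Q[:,:2]*1000).astype(np.float32)),Q[:,2].max())
```

```text
touch True [ 0.53823022 -0.10649333  0.11353887]
18.8417 [0.62241091 0.26927795 0.3561588 ]
side 127 ((532.2575073242188, -6.198234558105469), (28.405967712402344, 226.94090270996094), 2.7801878452301025) 0.1214859904623915
top 81 ((538.5958862304688, -104.85331726074219), (13.95466423034668, 43.49544143676758), 29.07697105407715) 0.12292162750302871
```

View pics/s2.png

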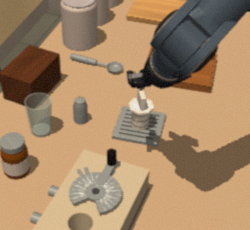

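The cartridge stands upright on the middle of the plate, with the bar at (538.6, -104.9) mm and 29°. The shaker and the lever are untouched. I let it drip, then regrasp it with the tool tilted.

Run:
```python
from h import *
r=np.radians
Rp=rot(r(29.3),r(-38.5));C=np.array([.5385,-.1055])
sleep(1.8)
print("hit",move_l(tcp([*C,.106],Rp),Rp,feed=.08,until_force=8))
command_gripper(0,45);print("gap",sense()["finger_gap"])
move_l(tcp([*C,.22],Rp),Rp,feed=.1)
Rt=rot(TYAW,r(45));ax=-rot(TYAW)[:2,0];g=TRAY+.036*ax
print(ax, sense()["joint_pos"].round(2), [None if q is None else q.round(2) for q in (inverse_kinematics(tcp([*g,z],Rt),Rt) for z in(.22,.04))])
try:
    move_l(tcp([*g,.2],Rt),Rt,feed=.1);print("ok")
except Unreachable as e: print("unreach",e)
print(sense()["time_s"],sense()["position"],sense()["finger_gap"])
P,d=camera("side");cv2.imwrite("pics/s3.png",cv2.cvtColor(P,cv2.COLOR_RGB2BGR)[60:300,260:520])
```

```text
hit False
gap 0.013540165146413142
[ 0.10973431 -0.99396096] [ 0.63  0.4  -1.01  2.1   1.2   1.11 -0.55] [array([ 1.27,  0.99, -0.98,  1.19,  0.1 ,  1.72,  0.5 ]), array([ 1.31,  1.24, -1.05,  1.26,  0.34,  1.55,  0.48])]
ok
27.5 [ 0.51005108 -0.42081643  0.20460251] 0.013874569317161297
```

View pics/s3.png

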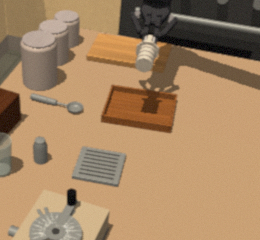

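The cartridge is held level above the tray, at crop (147,55), with its foot toward the camera. I lower it now.

Run:
```python
from h import *
r=np.radians
Rt=rot(TYAW,r(45));ax=-rot(TYAW)[:2,0];g=TRAY+.036*ax
move_l(tcp([*g,.055],Rt),Rt,feed=.08)
h=move_l(tcp([*g,.034],Rt),Rt,feed=.02,until_force=4)
s=sense();print("touch",h,(s["position"]+.006*Rt[:,2]).round(4),s["wrist_force"].round(1))
command_gripper(.034);sleep(.3)
p=sense()["position"];move_l(p-.15*Rt[:,2],Rt,feed=.1)
print(sense()["time_s"])
move_l(sense()["position"]+[0,0,.08],feed=.15)
for n,(a,b,c,e) in(("side",(330,110,470,220)),("top",(425,215,520,315))):
  P,d=camera(n);Q=cloud(n,d)[b:e,a:c];m=(Q[...,2]>.03)&(Q[...,2]<.09)&(P[b:e,a:c].min(-1)>110)
  Q=Q[m];print(n,len(Q),cv2.minAreaRect((Q[:,:2]*1000).astype(np.float32)) if len(Q)>5 else "",Q[:,2].max() if len(Q) else "")
  cv2.imwrite(f"pics/{n}4.png",cv2.resize(cv2.cvtColor(P,cv2.COLOR_RGB2BGR)[100:320,240:530],None,fx=2,fy=2))
print(sense()["time_s"])
```

```text
touch True [ 0.5094 -0.4171  0.0393] [ 0.7 -0.7  3.6]
32.5583
side 355 ((503.521240234375, -371.81463623046875), (55.15407180786133, 112.2317886352539), 14.181463241577148) 0.06839524635056027
top 154 ((505.75, -370.94842529296875), (22.20399284362793, 99.20635986328125), 2.622581720352173) 0.07191983804022017
33.3417
```

View pics/side4.png

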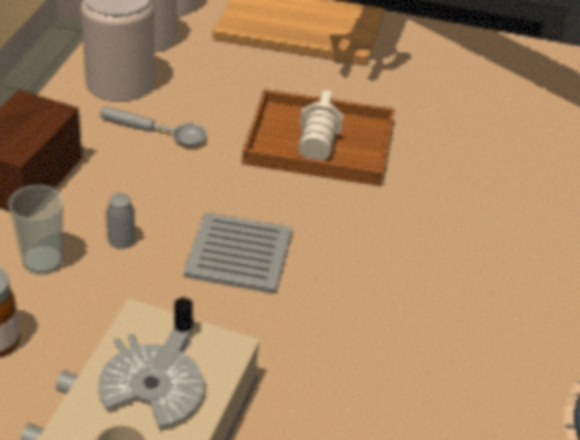

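View pics/top4.png

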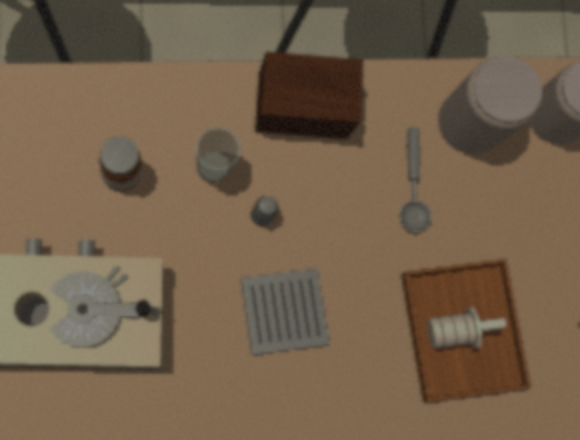

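The cartridge lies on its side near the tray's centre, at (455,330) in the top crop. The lever is in the marked notch and the robot is clear, so I hand the job in.

```bash
python3 -c "
from rig import *
print(finish_job())"
```

```text
the job is handed in; nothing more can be done
None
```

I handed the job in at about 33 s of the 67 s allowed: the lever is in the marked notch, the cartridge dripped on the plate for over 2 s and now lies released in the tray, and no bystander appears to have moved; the rig returned no verdict.

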